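# Close a pan's lid in the pedal press

### The arm

A 6-joint arm with a two-finger parallel gripper is mounted at the origin on the work surface. World frame = base frame: x ahead of the robot, y to its left, z up, the work surface at z = 0. Lengths are in m, angles in rad, forces in N, time in s.
With the tool pointing down it reaches from about 0.325 to 0.775 m from the base axis. Payload 5.5 kg.
Tool frame: the origin (TCP) lies on the centre line of the jaws, within the pads' length; the fingertips stand 11 mm ahead of it and the grasp point (between the pads) lies 8 mm behind it; z points along the fingers, y is the line along which they close (so a half turn about z gives the same grasp; the last joint's range is limited). The gripper opens to 85 mm and grips with 20 to 120 N. Pads are 22 mm wide; open, the fingers measure 114 mm over their backs; the gripper's body (76 mm by 85 mm) begins 54 mm behind the grasp point. The pads swing forward as they close: fully open they stand 13 mm farther back than shut.
Start: joints at [-1.226, 0.091, 1.231, -0, 1.82, -0.057], TCP at [0.235, -0.552, 0.204] pointing down, gripper open.
Joint ranges: [-2.87, 2.87], [-0.86, 2.18], [0.17, 2.46], [-1.51, 4.65], [0.06, 2.69], [-2.65, 2.65]. Speed limits (rad/s): [2.57, 2.57, 3.01, 3.14, 3.14, 3.14].

### API

Orientations are given as a unit quaternion [x, y, z, w].
In Python, from rig import r gives the robot as it stands. The module is installed in compiled form; this text tells all that it offers.
- The arm moves only by the tool send_rows, never from a script. Its argument "rows" is a list of rows, each an object of numbers: "jaw": the opening, from -1 (shut) to 1 (fully open); "x", "y", "z": the shift along the tool's x, y, z scaled (see below); "twist": the turn about the tool's z scaled (see below). In form: [{"jaw": .., "x": .., "y": .., "z": .., "twist": ..}, ...]. A call has exactly 8 rows; each row is the pose to reach, as a shift and turn from the pose commanded when the call began, along the tool's axes at that moment; what a row does not reach only later rows make up. The controller multiplies each number of a shift by 0.8 m and each number of a turn by 60 degrees. A row lasts 1/10 s, in which the tool goes at most 50 mm and 8.59 degrees, less where a joint would pass 70% of its speed; a pose out of reach is approached as far as the arm can. A call with a number of a shift or a turn outside -1 to 1 is refused whole. A call with a gripper value outside its range is refused whole. The fingers move at their own pace and stop on an object; "squeeze" is the grip in N (left out, the last holds). Time passes only in rows, so rows that repeat a pose let the fingers close, or fill a call up. It gives the time, the measured TCP pose, the force, the opening and the grip force at its end, in the units of the state.
- r.read_state(): the state, without advancing time (a new reading comes with each control period).
- r.camera(name): name is "scene" or "top" or "wrist"; returns a dict with "frame" (420x560x3 uint8, red, green, blue), "depth" (420x560 float32, m along the optical axis (not along the pixel's ray), 0 where there is no reading), "K" (3x3 intrinsics, pixels), "extrinsics" (4x4, takes a point from world to camera coordinates). Camera axes: x right, y down, z forward; pixel columns grow to the right and rows downward; lengths in m; the calibration is good to about 2 mm. A picture is of the moment at which its call begins.
- r.close_job(): hands the job in; it is judged then, once.
The state is a dict: "time": time; "qpos": joint angles; "joint_vel": joint speeds; "joint_efforts": joint torques, N m; "ee_pos": TCP position; "ee_rot": TCP orientation; "contact_force": force on the tool from outside, world axes, zero at the start; "moment": the same for the moment, N m; "finger_gap": finger opening in m; "grip_force": force on a finger pad.
Only numpy, scipy, OpenCV 4.12 (cv2) and the standard library are available. Lean on these libraries where they do the work, as an engineer would, in place of code of your own. Each camera call takes 0.05 s, during which the arm holds its last target. There are 200 camera calls.

### The job

Slide the saucepan along the table, without lifting it, from the blue ring to the yellow ring, centred under the press. Then push the spring pedal right down to its stop and hold it there for a second, so that the press pushes the pan's lid fully home. Let the pedal come back up and slide the pan on, still without lifting it, to stand centred in the green ring, leaving everything else where it is.

Things in the scene. Friction and masses are not known exactly. Their poses are not given: they have to be found in the camera images.
- pan: Loose steel saucepan, about 0.65 kg with lid: upright cylinder 110 mm across, wall 50 mm high. Origin: centre of its underside (z = 0 on the table). Straight black handle along the pan's own -x (roughly towards the robot): a level bar 16 mm wide, 12 mm thick, its middle 41 mm above the table, reaching 177 mm from the pan's axis. It starts in the blue ring.
- pan_grip (a point): Point in the middle of the pan's handle, 125 mm from the pan's axis and 41 mm above the table: a good place to pinch the handle from above and slide the pan.
- pan_lid (a joint): How far the pan's wooden press-on lid (112 mm disc, 5 mm thick) is pushed down, in m: 0 = standing 12 mm proud, with a red band showing below it, top 67 mm above the table; 0.012 = fully home, no red showing, top 55 mm above the table. Tight fit: it needs about 5 N to move and stays where it is left.
- press: Fixed lid press. Origin: on the table, centre of the yellow ring (128 mm outside), straight below the ram; the pan stands here for pressing. Along its own x: column (70 mm wide) 110 to 160 mm and foot plate (140 mm wide) 90 to 180 mm behind the origin (+x); head 70 mm wide, reaching 30 mm in front (-x), 175 to 225 mm above the table, ram guide down to 145. Front and both sides are open.
- ram_face (a point): Centre of the underside of the press's white round ram plate, 64 mm in diameter: 95 mm above the table at rest; the pedal drives it down, 40 mm at full pedal travel, which pushes the lid of a pan below it fully home. It rises again with the pedal.
- ring_wait: Blue ring painted on the table, 136 mm outside and 116 mm inside diameter, flat. Origin: its centre on the table. The pan starts here; it lies to the left or right of the press (about 150 to 165 mm), the green ring on the other side.
- ring_done: Green ring painted on the table, same size as the blue one. Origin: its centre on the table. The pan must end centred here.
- pedal_base: Fixed base of the pedal unit: dark steel plate 190 mm by 100 mm. Origin: centre of its underside on the table. It stands to the far left or far right of the rings (the white kitchen scale stands on the other side). The pedal is hinged 75 mm from its origin along its own +x and rises towards its own -x.
- pedal_hinge (a point): Point on the pedal's hinge axis (the axis runs along y of pedal_base), 25 mm above the table.
- pedal_pad (a point): Middle of the upper face of the black rubber pad (75 mm long, 70 mm wide) on the yellow pedal: the point to press. 115 mm from the hinge along the plate and 8 mm above the plate's hinge line: about 69 mm above the table with the pedal up; with the pedal at its stop the plate is level and this point is 33 mm above the table.
- pedal (a joint): Pedal angle, rad: 0 = up (at rest, sloping 0.32 rad), 0.32 = down at its stop. A spring returns it; about 4 N at the pad to start it, about 10 N at the stop, some 5 N more while the lid is being pushed home.
- scale: Bystander: white kitchen scale, fixed, 150 by 100 by 34 mm; origin under its centre.
- bowl: Bystander: loose steel bowl, 110 mm across, 50 mm high; origin under its centre.
- jar: Bystander: loose amber jar, 64 mm across, 100 mm high; origin under its centre.
- cup: Bystander: loose blue cup, 72 mm across, 75 mm high; origin under its centre.
- paddle: Bystander: loose wooden spatula, 240 mm long, lying near the robot; origin under its middle.
- timer: Bystander: loose orange kitchen timer, 60 by 50 by 22 mm; origin under its centre.
- tin: Bystander: loose tin with a green label, 76 mm across, 90 mm high; origin under its centre.

How it is judged:
On the way, in this order (a step that is already met when the one before it is completed fails the run):
1. the pan stands upright in the yellow ring, within 15 mm of the centre below the ram, with its lid still proud and the pedal up (horizontal distance between pan and press below 0.015 m and value of joint pan_lid below 0.004 m and value of joint pedal below 0.05 rad and linear speed of pan below 0.02 m/s), for 0.2 s.
2. the pedal is held at its stop (above 0.29 rad) for half a second with the pan still below the ram (within 18 mm) and the lid home (pushed down more than 9 mm) (value of joint pedal above 0.29 rad and value of joint pan_lid above 0.009 m and horizontal distance between pan and press below 0.018 m), for 0.5 s.
3. the pedal is back up (below 0.05 rad) (value of joint pedal below 0.05 rad), for 0.1 s.
At the end, for the whole second after the job is handed in: The pan stands upright, at rest and released on the table, within 17 mm of the centre of the green ring, its lid pushed home (more than 9 mm of its 12 mm), and the pedal is back up (below 0.05 rad) (horizontal distance between pan and ring_done below 0.017 m and height (world z) of pan below 0.004 m and angle between pan's own z axis and vertical below 0.05 rad and linear speed of pan below 0.01 m/s and value of joint pan_lid above 0.009 m and value of joint pedal below 0.05 rad); the robot touches nothing.
It fails at once if the pan is lifted more than 10 mm or tipped more than 0.2 rad (height (world z) of pan above 0.01 m or angle between pan's own z axis and vertical above 0.2 rad).
It fails at once if a bystander (bowl, jar, cup, spatula, timer or tin) is moved more than 30 mm (distance of any of bowl, jar, cup, paddle, timer, tin from where it was at the start of the episode above 0.03 m).
It also fails if it takes over 67 s, if anything falls off the work surface, if the arm or the gripper's body presses on something with over 40 N, if the wrist force passes 120 N, or if a joint passes its speed limit or range.

## Working session

There is one attempt and no reset: what is moved stays moved. The work goes in short steps, Python scripts to look and compute and a tool call to move; the robot and the scene stay as the last step left them, time stands still between calls to the robot, and variables do not carry over. Pictures are saved under pics/ and viewed, at most 10 in all, crops included, and the job is handed in when it is done.

Besides the shell and the picture viewer there is one more tool, called after "Request:" as name(argument=value, ...) on one line, values as JSON. send_rows: Moves the arm, as the interface text tells. Its arguments: {"type":"object","properties":{"rows":{"type":"array","items":{"type":"object","properties":{"jaw":{"type":"number"},"x":{"type":"number","minimum":-1,"maximum":1},"y":{"type":"number","minimum":-1,"maximum":1},"z":{"type":"number","minimum":-1,"maximum":1},"twist":{"type":"number","minimum":-1,"maximum":1}}}},"squeeze":{"type":"number"}},"required":["rows"]}

```bash
mkdir -p pics; cat > h.py <<'E'
import numpy as np, cv2
from rig import r
from scipy.spatial.transform import Rotation as R
def shot(n,f=None):
    c=r.camera(n)
    if f: cv2.imwrite(f'pics/{f}.png',c['frame'][:,:,::-1])
    return c
def ray(c,uv,z):
    uv=np.atleast_2d(uv).astype(float); E=c['extrinsics'];Rm=E[:3,:3];o=-Rm.T@E[:3,3]
    d=(np.linalg.inv(c['K'])@np.c_[uv,np.ones(len(uv))].T).T@Rm
    return o+d*((z-o[2])/d[:,2])[:,None]
def proj(c,p):
    p=np.atleast_2d(p);E=c['extrinsics'];q=(p@E[:3,:3].T+E[:3,3])@c['K'].T
    return q[:,:2]/q[:,2:]
def cloud(c):
    h,w=c['depth'].shape;u,v=np.meshgrid(np.arange(w),np.arange(h))
    d=c['depth'].ravel();P=(np.linalg.inv(c['K'])@np.c_[u.ravel(),v.ravel(),np.ones(h*w)].T).T*d[:,None]
    E=c['extrinsics'];return ((P-E[:3,3])@E[:3,:3]).reshape(h,w,3)
E
python3 - <<'E'
from h import *
s=r.read_state();print(s)
print(R.from_quat(s['ee_rot']).as_matrix().round(3))
a=shot('top','top0');b=shot('scene','scene0')
for c in(a,b):
    E=c['extrinsics'];print(-E[:3,:3].T@E[:3,3],E[2,:3]);print(ray(c,[[0,0],[559,0],[0,419],[559,419],[280,210]],0).round(3) if c is a else '')
E
```

```text
{'time': 0.0, 'qpos': array([-1.22567519e+00,  9.18701716e-02,  1.23191129e+00, -2.30341229e-06,
        1.81978842e+00, -5.67314956e-02]), 'joint_vel': array([ 0.00042178, -0.00077464,  0.00151698,  0.00016178, -0.00071103,
        0.00041458]), 'joint_efforts': array([ 2.18919115e-03, -4.58725262e+01, -4.18022132e+01,  1.33057270e-04,
        1.14104690e-02,  4.19683232e-06]), 'ee_pos': array([ 0.23453964, -0.55189128,  0.2029298 ]), 'ee_rot': array([ 9.79881705e-01,  1.99576720e-01, -1.43164474e-04, -9.78194067e-04]), 'contact_force': array([-0.96670634, -0.10380167,  0.19978184]), 'moment': array([ 0.00680725, -0.03889652, -0.02390024]), 'grip_force': 0.0, 'finger_gap': 0.08537615211991997}
[[ 0.92   0.391 -0.001]
 [ 0.391 -0.92   0.002]
 [ 0.    -0.002 -1.   ]]
[0.39599342 0.02389664 1.35127413] [ 0.12144349 -0.01672427 -0.99245744]
[[ 1.223  0.881  0.   ]
 [ 1.278 -0.93   0.   ]
 [-0.053  0.765  0.   ]
 [-0.034 -0.851  0.   ]
 [ 0.564 -0.025  0.   ]]
[1.4620509  0.155228   1.14020084] [-0.66351549 -0.11194276 -0.73974051]
```

View pics/top0.png

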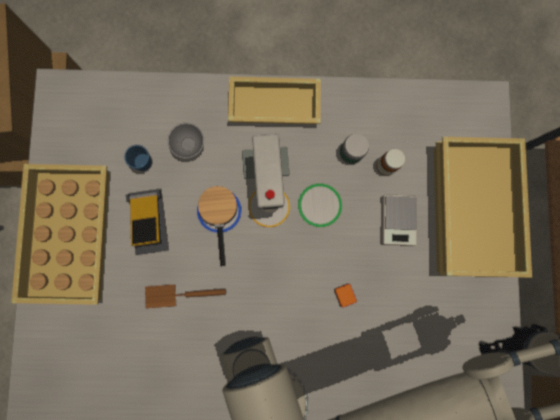

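View pics/scene0.png

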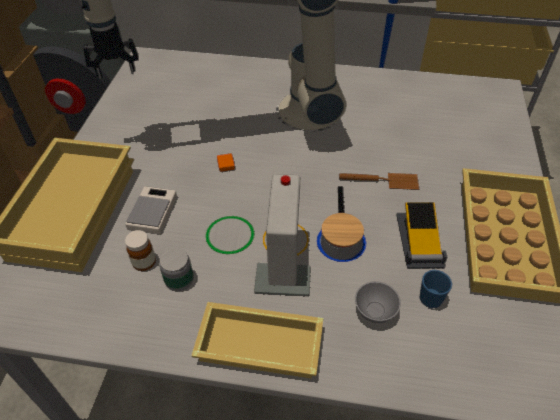

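The top view shows the pan at (218,207) in the blue ring (219,210), the yellow ring at (270,208), the green ring at (320,205) and the pedal at (145,218) with its pad at (145,231). The handle points at (222,265), and the spatula at (185,295) lies near it. The scene view agrees with this. Next I'll measure.

```bash
cat > m.py <<'E'
from h import *
from scipy.optimize import least_squares
def hsv(c): return cv2.cvtColor(c['frame'],cv2.COLOR_RGB2HSV)
def mask(c,lo,hi,P,box):
    m=cv2.inRange(hsv(c),np.array(lo),np.array(hi))>0
    return m&(P[...,0]>box[0])&(P[...,0]<box[1])&(P[...,1]>box[2])&(P[...,1]<box[3])
def circ(p,r0):
    f=lambda q:np.hypot(p[:,0]-q[0],p[:,1]-q[1])-q[2]
    s=least_squares(f,[*p.mean(0)[:2],r0],loss='soft_l1',f_scale=.002);return s.x,np.abs(s.fun).mean()
def pts(c,m,z):
    v,u=np.nonzero(m);return ray(c,np.c_[u,v],z)
E
python3 - <<'E'
from m import *
for n in('top','scene'):
    c=shot(n);P=cloud(c);h,w=P.shape[:2]
    u,v=np.meshgrid(np.arange(w),np.arange(h));P0=ray(c,np.c_[u.ravel(),v.ravel()],0).reshape(h,w,3)
    low=np.abs(P[...,2])<.012
    print(n)
    print('yaw table z',np.median(P[...,2][(np.abs(P[...,2])<.02)]))
    for nm,lo,hi,box in(('green',(50,120,40),(80,255,255),(.45,.75,-.25,0)),('blue',(105,120,40),(125,255,255),(.45,.75,0.05,.3)),('yellow',(15,90,90),(32,255,255),(.45,.75,-.08,.1))):
        m=mask(c,lo,hi,P0,box)&low
        p=pts(c,m,0); print(nm,m.sum(),*[np.round(k,4) for k in circ(p,.063)])
    # lid
    m=mask(c,(5,60,80),(22,255,255),P,(.45,.75,.05,.32))&(np.abs(P[...,2]-.067)<.012)
    k=cv2.findContours(m.astype(np.uint8),0,1)[0];k=max(k,key=cv2.contourArea)[:,0]
    p=ray(c,k,.067);print('lid',m.sum(),np.median(P[...,2][m]),*[np.round(q,4) for q in circ(p,.056)])
    # handle
    m=mask(c,(0,0,0),(180,255,60),P,(.35,.56,.05,.25))&(np.abs(P[...,2]-.047)<.012)
    p=pts(c,m,.047);print('handle',m.sum());
    q=p[:,:2];mu=q.mean(0);d=np.linalg.svd(q-mu)[2][0];t=(q-mu)@d;print(mu,d,np.rad2deg(np.arctan2(d[1],d[0])),t.min(),t.max())
    # pedal yellow + pad
    m=mask(c,(18,120,100),(32,255,255),P,(.4,.7,.3,.5))
    v,u=np.nonzero(m);print('pedal',m.sum(),P[m].mean(0));print(cv2.minAreaRect(P[m][:,:2].astype(np.float32)))
    m=mask(c,(0,0,0),(180,255,40),P,(.4,.7,.3,.5))&(P[...,2]>.045)
    print('pad',m.sum(),P[m].mean(0),P[m].min(0),P[m].max(0));print(cv2.minAreaRect(P[m][:,:2].astype(np.float32)))
    # press head
    m=(P[...,2]>.21)&(P[...,2]<.24)&(P[...,0]>.45)&(P[...,0]<.9)&(abs(P[...,1])<.2)
    print('head',m.sum());print(cv2.minAreaRect(P[m][:,:2].astype(np.float32)))
    np.save(f'pics/{n}.npy',P)
E
```

```text
top
yaw table z 0.001287790966678706
green 165 [ 0.5833 -0.1465  0.0632] 0.001
blue 126 [0.5605 0.1613 0.0632] 0.0014
yellow 164 [0.5762 0.0096 0.0614] 0.0019
lid 1148 0.06735898115100658 [0.5688 0.1602 0.0544] 0.0008
handle 161
[0.45063012 0.14686146] [-0.99344945 -0.11427244] -173.43833757820306 -0.054358238582982825 0.055947284990881196
pedal 1054 [0.54179012 0.41701218 0.05299766]
((0.5332322120666504, 0.41082483530044556), (0.17814405262470245, 0.2620423138141632), 89.96216583251953)
pad 462 [0.49102136 0.36716481 0.07032937] [0.45471124 0.33361186 0.04781696] [0.69385541 0.40167888 0.08329557]
((0.5738248229026794, 0.37881433963775635), (0.23378819227218628, 0.061871353536844254), 7.87611198425293)
head 1945
((0.6408045291900635, 0.015422981232404709), (0.19288085401058197, 0.07013430446386337), 5.740261077880859)
scene
yaw table z -0.0005628436616665275
green 300 [ 0.5864 -0.1447  0.0629] 0.0019
blue 219 [0.5642 0.163  0.0627] 0.0021
yellow 66 [0.5778 0.0107 0.0606] 0.0019
lid 1112 0.06543471600256365 [0.5737 0.1627 0.0549] 0.0007
handle 132
[0.45146269 0.14769936] [0.99317691 0.11661745] 6.696925975180344 -0.04823907347718174 0.04763323973169902
pedal 1229 [0.55245088 0.40983788 0.04907532]
((0.5413123369216919, 0.41194286942481995), (0.28211426734924316, 0.1761135756969452), 0.018267156556248665)
pad 576 [0.49512515 0.36857453 0.06748338] [0.45693097 0.33119567 0.0531895 ] [0.53187716 0.40313135 0.0840261 ]
((0.4940437078475952, 0.36842209100723267), (0.07313596457242966, 0.0659303292632103), 8.198863983154297)
head 1857
((0.645355761051178, 0.017972126603126526), (0.194220632314682, 0.07015003263950348), 5.720085620880127)
```

```bash
cat >> h.py <<'E'
def go(tx,ty,tz,yaw):
    s=r.read_state();M=R.from_quat(s['ee_rot']).as_matrix()
    a=np.rad2deg(np.arctan2(M[1,0],M[0,0]))
    d=M.T@(np.array([tx,ty,tz])-s['ee_pos'])
    print('t',s['time'].__round__(2),'pos',s['ee_pos'].round(4),'yaw',a.round(2),'F',s['contact_force'].round(1),'gap',round(s['finger_gap'],4))
    print('shift',(d/.8).round(4),'twist',round(-(yaw-a)/60,4),'dist',np.linalg.norm(d).round(3))
E
python3 -c "
from h import *
go(.447,.147,.2,6.6)"
```

```text
t 0.2 pos [ 0.2346 -0.552   0.2034] yaw 23.02 F [ 0.1 -0.1  0.4] gap 0.0856
shift [ 0.5861 -0.7003  0.0051] twist 0.2737 dist 0.731
```

Request:
send_rows(rows=[{"jaw": 1, "x": 0.032, "y": -0.038, "z": 0.005, "twist": 0.03}, {"jaw": 1, "x": 0.072, "y": -0.086, "z": 0.005, "twist": 0.07}, {"jaw": 1, "x": 0.112, "y": -0.134, "z": 0.005, "twist": 0.11}, {"jaw": 1, "x": 0.152, "y": -0.182, "z": 0.005, "twist": 0.15}, {"jaw": 1, "x": 0.192, "y": -0.23, "z": 0.005, "twist": 0.19}, {"jaw": 1, "x": 0.232, "y": -0.278, "z": 0.005, "twist": 0.23}, {"jaw": 1, "x": 0.272, "y": -0.326, "z": 0.005, "twist": 0.27}, {"jaw": 1, "x": 0.312, "y": -0.374, "z": 0.005, "twist": 0.274}], squeeze=40)

```text
time: 1.0
ee_pos: [0.3474, -0.1774, 0.2001]
ee_rot: [0.998, 0.056, 0.0, 0.0]
contact_force: [1.1, -0.2, 0.6]
finger_gap: 0.0852
grip_force: 0.0
```

```bash
python3 -c "
from h import *
go(.447,.147,.2,6.6)"
```

```text
t 1.0 pos [ 0.3474 -0.1774  0.2001] yaw 6.47 F [ 1.1 -0.2  0.6] gap 0.0852
shift [ 0.1694 -0.3889  0.    ] twist -0.0021 dist 0.339
```

Request:
send_rows(rows=[{"jaw": 1, "x": 0.024, "y": -0.054, "z": 0, "twist": 0}, {"jaw": 1, "x": 0.047, "y": -0.108, "z": 0, "twist": 0}, {"jaw": 1, "x": 0.071, "y": -0.162, "z": 0, "twist": 0}, {"jaw": 1, "x": 0.094, "y": -0.216, "z": 0, "twist": 0}, {"jaw": 1, "x": 0.118, "y": -0.27, "z": 0, "twist": 0}, {"jaw": 1, "x": 0.141, "y": -0.324, "z": 0, "twist": 0}, {"jaw": 1, "x": 0.16, "y": -0.37, "z": 0, "twist": 0}, {"jaw": 1, "x": 0.169, "y": -0.389, "z": 0, "twist": 0}])

```text
time: 1.8
ee_pos: [0.4459, 0.1486, 0.1995]
ee_rot: [0.998, 0.059, -0.0, -0.0]
contact_force: [0.1, -0.6, -0.2]
finger_gap: 0.0856
grip_force: 0.0
```

```bash
python3 -c "
from m import *
go(.447,.147,.033,6.6)
c=shot('wrist','w0');P=cloud(c)
m=mask(c,(0,0,0),(180,255,70),P,(.38,.51,.1,.2))&(np.abs(P[...,2]-.047)<.01)
print(m.sum());q=P[m][:,:2];mu=q.mean(0);d=np.linalg.svd(q-mu,full_matrices=False)[2][0];t=(q-mu)@d;print(mu,np.rad2deg(np.arctan(d[1]/d[0])),t.min(),t.max(),np.median(P[m][:,2]))
"
```

```text
t 1.8 pos [0.4459 0.1486 0.1995] yaw 6.78 F [ 0.1 -0.6 -0.2] gap 0.0856
shift [0.0013 0.0023 0.2081] twist 0.0031 dist 0.166
1898
[0.45574901 0.1478569 ] 6.473045440364321 -0.053280937618111375 0.059811197085812354 0.04676329500475382
```

View pics/w0.png

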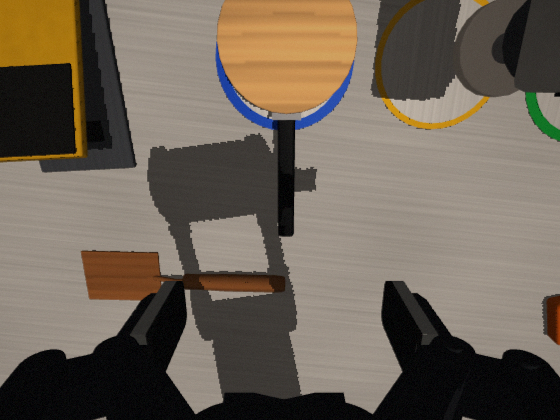

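The wrist view shows the handle between the jaws (columns 278–295, rows 120–235), with the lid at (287,50) and the ram plate at (490,50). It matches the earlier measurements, so I'll descend and grip.

Request:
send_rows(rows=[{"jaw": 1, "x": 0.001, "y": 0.002, "z": 0.04, "twist": 0}, {"jaw": 1, "x": 0.001, "y": 0.002, "z": 0.1, "twist": 0}, {"jaw": 0.4, "x": 0.001, "y": 0.002, "z": 0.15, "twist": 0}, {"jaw": 0.2, "x": 0.001, "y": 0.002, "z": 0.185, "twist": 0}, {"jaw": 0, "x": 0.001, "y": 0.002, "z": 0.204, "twist": 0}, {"jaw": 0, "x": 0.001, "y": 0.002, "z": 0.208, "twist": 0}, {"jaw": 0, "x": 0.001, "y": 0.002, "z": 0.208, "twist": 0}, {"jaw": -1, "x": 0.001, "y": 0.002, "z": 0.208, "twist": 0}])

```text
time: 2.65
ee_pos: [0.4482, 0.1441, 0.0358]
ee_rot: [0.998, 0.057, 0.002, -0.0]
contact_force: [0.6, -0.3, 0.5]
finger_gap: 0.0297
grip_force: 0.0
```

Request:
send_rows(rows=[{"jaw": -1}, {"jaw": -1}, {"jaw": -1}, {"jaw": -1}, {"jaw": -1}, {"jaw": -1}, {"jaw": -1}, {"jaw": -1}], squeeze=40)

```text
invalid input at $.rows[0]: expected keys jaw, x, y, z, twist
```

```bash
cat >> m.py <<'E'
def pan(zl,box=(.45,.75,-.25,.32),names=('top','scene')):
    for n in names:
        c=shot(n);P=cloud(c)
        m=mask(c,(5,60,80),(22,255,255),P,box)&(np.abs(P[...,2]-zl)<.01)
        k=cv2.findContours(m.astype(np.uint8),0,1)[0]
        k=max(k,key=cv2.contourArea)[:,0]
        p=ray(c,k,zl);p=p[(p[:,0]>box[0]+.003)&(p[:,0]<box[1]-.003)];print(n,'lid',m.sum(),np.median(P[...,2][m]).round(4),*[np.round(q,4) for q in circ(p,.056)])
E
python3 -c "
from m import *
go(.454,-.0043,.033,6.6)
pan(.067)"
```

```text
t 2.65 pos [0.4482 0.1441 0.0358] yaw 6.57 F [ 0.6 -0.3  0.5] gap 0.0297
shift [-0.0141  0.1851  0.0034] twist -0.0004 dist 0.149
top lid 1021 0.0673 [0.5724 0.1613 0.0522] 0.0036
scene lid 1113 0.0655 [0.5737 0.1627 0.0549] 0.0007
```

Request:
send_rows(rows=[{"jaw": 0, "x": 0, "y": -0.003, "z": 0.003, "twist": 0}, {"jaw": -0.3, "x": 0, "y": -0.003, "z": 0.003, "twist": 0}, {"jaw": -0.6, "x": 0, "y": -0.003, "z": 0.003, "twist": 0}, {"jaw": -1, "x": 0, "y": -0.003, "z": 0.003, "twist": 0}, {"jaw": -1, "x": 0, "y": -0.003, "z": 0.003, "twist": 0}, {"jaw": -1, "x": 0, "y": -0.003, "z": 0.003, "twist": 0}, {"jaw": -1, "x": 0, "y": -0.003, "z": 0.003, "twist": 0}, {"jaw": -1, "x": 0, "y": -0.003, "z": 0.003, "twist": 0}], squeeze=40)

```text
time: 3.55
ee_pos: [0.4467, 0.1463, 0.0312]
ee_rot: [0.998, 0.057, -0.0, 0.0]
contact_force: [0.7, 0.0, 0.7]
finger_gap: 0.0
grip_force: 0.0
```

```bash
python3 -c "
from m import *
go(.454,-.0043,.033,6.6)
pan(.067,names=['scene'])"
```

```text
t 3.55 pos [0.4467 0.1463 0.0312] yaw 6.58 F [0.7 0.  0.7] gap 0.0
shift [-0.0125  0.188  -0.0022] twist -0.0003 dist 0.151
scene lid 1109 0.0654 [0.5737 0.1627 0.0549] 0.0007
```

```bash
python3 -c "
from m import *
shot('wrist','w1')"
```

```text
(no output)
```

View pics/w1.png

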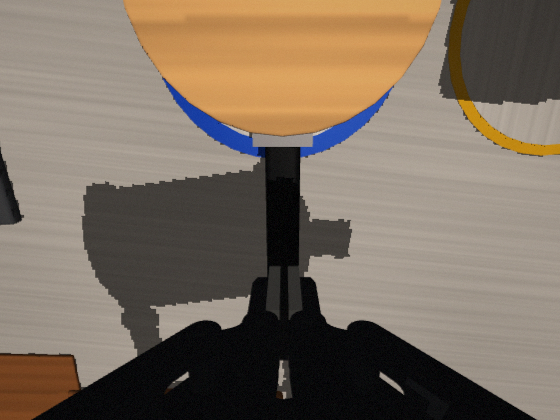

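The jaws look shut at (285,270), in front of or above the handle. I'll check the depths.

```bash
python3 -c "
from m import *
c=shot('wrist');P=cloud(c)
for u,v in((283,200),(283,250),(283,260),(277,272),(294,272),(286,272),(277,290),(294,290),(258,300),(312,300),(258,284),(286,300),(284,370),(230,220),(230,330)): print(u,v,P[v,u].round(4),c['depth'][v,u].round(4))
s=r.read_state();print(s['finger_gap'],s['grip_force'],s['contact_force'],s['moment'])
"
```

```text
283 200 [0.4838 0.1508 0.0461] 0.1615
283 250 [0.459  0.148  0.0476] 0.1681
283 260 [0.453  0.1473 0.0464] 0.1712
277 272 [0.4578 0.1504 0.0682] 0.1489
294 272 [0.459  0.1432 0.069 ] 0.148
286 272 [0.4584 0.1466 0.0685] 0.1486
277 290 [0.4577 0.1501 0.0827] 0.1352
294 290 [0.4587 0.1436 0.0831] 0.1348
258 300 [0.4534 0.1571 0.0842] 0.1349
312 300 [0.4557 0.1361 0.0841] 0.135
258 284 [0.4529 0.158  0.0714] 0.1472
286 300 [0.4581 0.1467 0.0896] 0.1287
284 370 [3.424e-01 1.341e-01 3.000e-04] 0.2506
230 220 [ 4.535e-01  1.805e-01 -2.000e-04] 0.214
230 330 [0.4522 0.1654 0.1022] 0.118
4.052217299364451e-05 0.0 [-0.0699353  -0.06651652  0.36541819] [0.0133472  0.01466726 0.01079684]
```

```bash
python3 -c "
from m import *
c=shot('wrist');P=cloud(c);E=c['extrinsics'];s=r.read_state()
print('cam',-E[:3,:3].T@E[:3,3],'axis',E[2,:3],'tcp',s['ee_pos'],'tcp px',proj(c,s['ee_pos']),proj(c,s['ee_pos']-[0,0,.011]))
print(P[255:300:3,283].round(3).tolist());print(P[255:300:3,262].round(3).tolist())
a=shot('scene');p=proj(a,s['ee_pos'])[0];print(p)
x,y=p.astype(int);k=a['frame'][y-50:y+50,x-60:x+60,::-1];cv2.imwrite('pics/s1.png',cv2.resize(k,None,fx=6,fy=6,interpolation=2))
"
```

```text
cam [0.52953035 0.15575258 0.20104495] axis [-0.31948569 -0.03678529 -0.94687683] tcp [0.44670094 0.14624869 0.03127609] tcp px [[283.65347765 258.0933938 ]] [[283.64763603 249.57610807]]
[[0.456, 0.148, 0.047], [0.455, 0.147, 0.047], [0.453, 0.147, 0.047], [0.451, 0.147, 0.046], [0.458, 0.148, 0.064], [0.458, 0.148, 0.066], [0.458, 0.148, 0.069], [0.458, 0.148, 0.071], [0.458, 0.148, 0.074], [0.458, 0.148, 0.077], [0.458, 0.148, 0.079], [0.458, 0.148, 0.082], [0.459, 0.148, 0.084], [0.458, 0.148, 0.085], [0.458, 0.148, 0.088]]
[[0.432, 0.159, -0.001], [0.43, 0.158, 0.0], [0.428, 0.158, 0.001], [0.425, 0.158, -0.0], [0.424, 0.158, 0.0], [0.422, 0.158, 0.001], [0.42, 0.157, 0.001], [0.417, 0.157, 0.001], [0.453, 0.157, 0.067], [0.453, 0.156, 0.07], [0.453, 0.156, 0.072], [0.453, 0.156, 0.075], [0.453, 0.156, 0.077], [0.453, 0.156, 0.079], [0.453, 0.156, 0.081]]
[339.51617943 201.73488239]
```

View pics/s1.png

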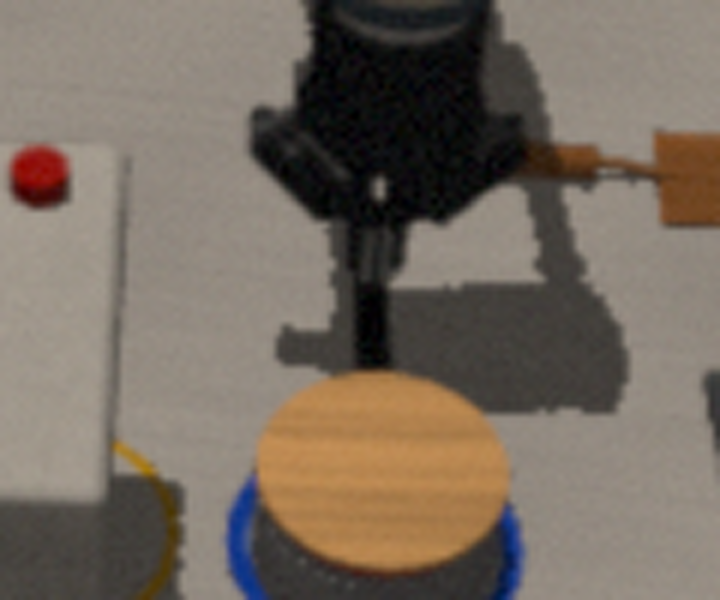

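The jaws are shut about 15 mm above the handle, so the fingertips stand higher than the reported TCP implies. I'll lift, open and measure the offset.

Request:
send_rows(rows=[{"jaw": -1, "x": 0, "y": 0, "z": -0.03, "twist": 0}, {"jaw": -1, "x": 0, "y": 0, "z": -0.06, "twist": 0}, {"jaw": -1, "x": 0, "y": 0, "z": -0.06, "twist": 0}, {"jaw": -1, "x": 0, "y": 0, "z": -0.06, "twist": 0}, {"jaw": -1, "x": 0, "y": 0, "z": -0.06, "twist": 0}, {"jaw": -1, "x": 0, "y": 0, "z": -0.06, "twist": 0}, {"jaw": -1, "x": 0, "y": 0, "z": -0.06, "twist": 0}, {"jaw": -1, "x": 0, "y": 0, "z": -0.06, "twist": 0}])

```text
time: 4.6
ee_pos: [0.4464, 0.1462, 0.0787]
ee_rot: [0.998, 0.057, -0.001, 0.0]
contact_force: [0.5, -0.0, 0.1]
finger_gap: -0.0
grip_force: 0.0
```

```bash
python3 -c "
from m import *
c=shot('wrist');P=cloud(c);E=c['extrinsics'];s=r.read_state()
cam=-E[:3,:3].T@E[:3,3]
print('cam',cam,'tcp',s['ee_pos'],'diff',cam-s['ee_pos'],'axis',E[2,:3])
m=(c['depth']<.19)&(c['depth']>0)&(P[...,2]>.055)&(P[...,0]<.47)
print('lowest finger z',np.percentile(P[...,2][m],[0,.1,.5,1]))
m=(np.abs(P[...,2])<.02)&(P[...,0]<.52);print('table',np.median(P[...,2][m]))
print(np.array(s['qpos']).round(4))
"
```

```text
cam [0.52940777 0.15573201 0.24836965] tcp [0.44653729 0.14622918 0.07887968] diff [0.08287048 0.00950283 0.16948997] axis [-0.32039723 -0.03701624 -0.94655978]
lowest finger z [0.10827271 0.11046037 0.11370242 0.11661317]
table 5.238740523180838e-05
[ 0.244  -0.2536  1.7784 -0.      1.6175  1.7   ]
```

Request:
send_rows(rows=[{"jaw": 0, "x": 0, "y": -0.001, "z": 0, "twist": 0}, {"jaw": 0, "x": 0, "y": -0.001, "z": 0, "twist": 0}, {"jaw": 0, "x": 0, "y": -0.001, "z": 0, "twist": 0}, {"jaw": 0, "x": 0, "y": -0.001, "z": 0.02, "twist": 0}, {"jaw": 0, "x": 0, "y": -0.001, "z": 0.045, "twist": 0}, {"jaw": 0, "x": 0, "y": -0.001, "z": 0.07, "twist": 0}, {"jaw": 0, "x": 0, "y": -0.001, "z": 0.08, "twist": 0}, {"jaw": 0, "x": 0, "y": -0.001, "z": 0.08, "twist": 0}])

```text
time: 5.45
ee_pos: [0.4453, 0.1467, 0.0131]
ee_rot: [0.998, 0.057, -0.002, 0.0]
contact_force: [-0.1, -0.6, 0.4]
finger_gap: 0.0426
grip_force: 0.0
```

```bash
python3 -c "
from m import *
go(.447,.147,-.006,6.6)
c=shot('wrist');P=cloud(c)
m=(c['depth']<.19)&(c['depth']>0)&(P[...,2]>.025)&(P[...,0]<.47)&(np.abs(P[...,1]-.147)>.015)&(np.abs(P[...,1]-.147)<.06)
print('lowest finger z',np.percentile(P[...,2][m],[0,.1,.5,1]))
for s in(1,-1):
  q=m&((P[...,1]-.147)*s>0)&(P[...,2]<.075); print(q.sum(),P[q].min(0),P[q].max(0))
"
```

```text
t 5.45 pos [0.4453 0.1467 0.0131] yaw 6.58 F [-0.1 -0.6  0.4] gap 0.0426
shift [ 0.0023 -0.0001  0.0239] twist -0.0003 dist 0.019
lowest finger z [0.04134024 0.04354624 0.0467559  0.04925623]
1699 [0.43162906 0.16675031 0.04134024] [0.45542867 0.18249424 0.07499046]
1695 [0.43691034 0.11259331 0.04148508] [0.46095249 0.1271113  0.07498598]
```

Request:
send_rows(rows=[{"jaw": 0, "x": 0.001, "y": 0, "z": 0.012, "twist": 0}, {"jaw": 0, "x": 0.002, "y": 0, "z": 0.023, "twist": 0}, {"jaw": 0, "x": 0.002, "y": 0, "z": 0.023, "twist": 0}, {"jaw": -1, "x": 0.002, "y": 0, "z": 0.023, "twist": 0}, {"jaw": -1, "x": 0.002, "y": 0, "z": 0.023, "twist": 0}, {"jaw": -1, "x": 0.002, "y": 0, "z": 0.023, "twist": 0}, {"jaw": -1, "x": 0.002, "y": 0, "z": 0.023, "twist": 0}, {"jaw": -1, "x": 0.002, "y": 0, "z": 0.023, "twist": 0}], squeeze=40)

```text
time: 6.3
ee_pos: [0.4484, 0.1473, -0.0027]
ee_rot: [0.998, 0.057, 0.0, -0.0]
contact_force: [-0.9, -0.8, 2.5]
finger_gap: 0.0151
grip_force: 42.4
```

```bash
python3 -c "
from m import *
pan(.067)
go(.454,-.0043,-.006,6.6)"
```

```text
top lid 1055 0.0672 [0.5718 0.1612 0.0526] 0.003
scene lid 1114 0.0654 [0.5737 0.1627 0.0549] 0.0007
t 6.4 pos [ 0.4484  0.1473 -0.0027] yaw 6.58 F [-0.7  0.4  2.2] gap 0.0152
shift [-0.0148  0.1891  0.0041] twist -0.0003 dist 0.152
```

Request:
send_rows(rows=[{"jaw": -1, "x": -0.001, "y": 0.012, "z": 0, "twist": 0}, {"jaw": -1, "x": -0.003, "y": 0.036, "z": 0, "twist": 0}, {"jaw": -1, "x": -0.005, "y": 0.064, "z": 0, "twist": 0}, {"jaw": -1, "x": -0.007, "y": 0.094, "z": 0, "twist": 0}, {"jaw": -1, "x": -0.009, "y": 0.124, "z": 0, "twist": 0}, {"jaw": -1, "x": -0.011, "y": 0.152, "z": 0, "twist": 0}, {"jaw": -1, "x": -0.013, "y": 0.176, "z": 0, "twist": 0}, {"jaw": -1, "x": -0.014, "y": 0.188, "z": 0, "twist": 0}])

```text
time: 7.2
ee_pos: [0.4546, -0.0037, -0.0028]
ee_rot: [0.998, 0.057, 0.0, -0.001]
contact_force: [-0.2, 8.5, 1.4]
finger_gap: 0.0154
grip_force: 43.1
```

```bash
cat >> m.py <<'E'
def wpan(zl=.067,f=None):
    c=shot('wrist',f);P=cloud(c);t=r.read_state()['ee_pos']
    m=mask(c,(5,60,60),(22,255,255),P,(t[0]+.03,t[0]+.25,t[1]-.1,t[1]+.1))&(np.abs(P[...,2]-zl)<.012)
    k=max(cv2.findContours(m.astype(np.uint8),0,1)[0],key=cv2.contourArea)[:,0]
    k=k[(k[:,1]>3)&(k[:,0]>3)&(k[:,0]<556)]
    p=ray(c,k,zl);print('wrist lid',m.sum(),np.median(P[...,2][m]).round(4),*[np.round(q,4) for q in circ(p,.056)])
    # yellow ring
    y=mask(c,(18,140,90),(32,255,255),P,(.5,.7,-.1,.12))&(np.abs(P[...,2])<.006)
    if y.sum()>30: print('yring',y.sum(),*[np.round(q,4) for q in circ(pts(c,y,0),.062)])
    h=mask(c,(0,0,0),(180,255,70),P,(t[0]+.015,t[0]+.07,t[1]-.03,t[1]+.03))&(np.abs(P[...,2]-.047)<.006)
    q=P[h][:,:2];mu=q.mean(0);d=np.linalg.svd(q-mu,full_matrices=False)[2][0];print('handle',h.sum(),mu,np.rad2deg(np.arctan(d[1]/d[0])))
E
python3 -c "
from m import *
go(.4545,-.0037,-.003,6.6)
pan(.067,box=(.45,.75,-.07,.1))
wpan(f='w2')"
```

```text
t 7.2 pos [ 0.4546 -0.0037 -0.0028] yaw 6.59 F [-0.2  8.5  1.4] gap 0.0154
shift [-0.0001  0.      0.0003] twist -0.0002 dist 0.0
top lid 368 0.0676 [0.5757 0.0061 0.0471] 0.0064
scene lid 108 0.0653 [0.5655 0.0539 0.0168] 0.0057
wrist lid 38714 0.0663 [0.5425 0.0057 0.0279] 0.0105
handle 4750 [ 4.93312781e-01 -5.23248033e-05] 6.833906681044905
```

View pics/w2.png

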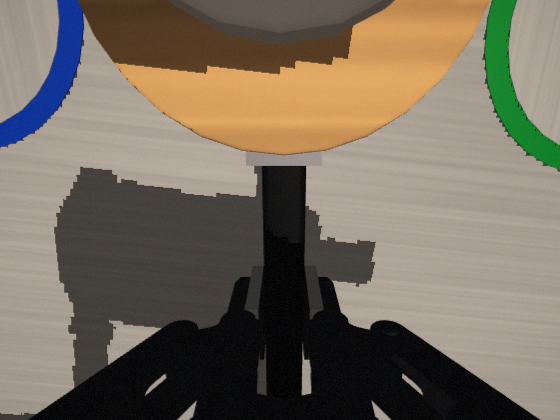

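The wrist view shows the lid's front arc (lowest at (285,155)) and the ram plate's arc (lowest at (282,43)), about on the same axis. I'll fit both arcs with their known radii.

```bash
cat >> m.py <<'E'
def arc(p,rad,g):
    s=least_squares(lambda q:np.hypot(p[:,0]-q[0],p[:,1]-q[1])-rad,g,loss='soft_l1',f_scale=.001);return s.x.round(4),np.abs(s.fun).mean().round(5)
E
python3 -c "
from m import *
c=shot('wrist');P=cloud(c);H=hsv(c)
lid=(np.abs(P[...,2]-.067)<.012)&(H[...,1]>60)
k=[(u,np.nonzero(lid[:,u])[0].max()) for u in range(110,465,3)]
for z in(.067,.062):print('lid',arc(ray(c,np.array(k),z),.056,[.58,.01]))
ram=(P[...,2]>.085)&(P[...,2]<.15)&(P[...,0]>.5)
print(ram.sum(),np.percentile(P[ram][:,2],[1,10,50,90,99]))
k=[(u,np.nonzero(ram[:,u])[0].max()) for u in range(190,372,3) if ram[:,u].any()]
e=np.array([P[v-1,u] for u,v in k]);print('ram edge z',np.median(e[:,2]));print(arc(e,.032,[.58,.01]),arc(ray(c,np.array(k),.095),.032,[.58,.01]))
t=shot('top');Pt=cloud(t);
m=mask(t,(5,60,60),(22,255,255),Pt,(.45,.75,-.06,.09))&(np.abs(Pt[...,2]-.067)<.012)
k=max(cv2.findContours(m.astype(np.uint8),0,1)[0],key=cv2.contourArea)[:,0]
p=ray(t,k,.067);print(arc(p,.055,[.58,.01]))
"
```

```text
lid (array([ 0.4123, -0.0124]), np.float64(0.03009))
lid (array([ 4.979e-01, -2.000e-04]), np.float64(0.0115))
6575 [0.0973591  0.10139231 0.10643713 0.10758819 0.10834524]
ram edge z 0.09924556484437591
(array([0.5784, 0.01  ]), np.float64(0.00011)) (array([0.5787, 0.01  ]), np.float64(0.0001))
(array([0.5826, 0.0081]), np.float64(0.00775))
```

```bash
cat >> m.py <<'E'
def lidarc(zl=.067,cols=(110,465)):
    c=shot('wrist');P=cloud(c);H=hsv(c)
    lid=(np.abs(P[...,2]-zl)<.012)&(H[...,1]>90)&(H[...,2]>90)&(H[...,0]<25)
    lid[250:]=0
    k=np.array([(u,np.nonzero(lid[:,u])[0].max()) for u in range(*cols,3) if lid[:,u].any()])
    t=r.read_state()['ee_pos'];print('lid wrist',np.median(P[lid][:,2]).round(4),arc(ray(c,k,zl),.056,[t[0]+.124,t[1]+.014]))
E
python3 -c "
from m import *
lidarc();lidarc(.065)"
```

```text
lid wrist 0.0663 (array([0.5777, 0.0094]), np.float64(0.00021))
lid wrist 0.0663 (array([0.5772, 0.0093]), np.float64(0.0001))
```

The lid and ram axes agree to about 1 mm. I'll release and rise.

Request:
send_rows(rows=[{"jaw": 0, "x": 0, "y": 0, "z": 0, "twist": 0}, {"jaw": 0, "x": 0, "y": 0, "z": 0, "twist": 0}, {"jaw": 0, "x": 0, "y": 0, "z": 0, "twist": 0}, {"jaw": 0, "x": 0, "y": 0, "z": 0, "twist": 0}, {"jaw": 0, "x": 0, "y": 0, "z": -0.02, "twist": 0}, {"jaw": 0, "x": 0, "y": 0, "z": -0.06, "twist": 0}, {"jaw": 0, "x": 0, "y": 0, "z": -0.11, "twist": 0}, {"jaw": -1, "x": 0, "y": 0, "z": -0.15, "twist": 0}])

```text
time: 8.35
ee_pos: [0.4544, -0.0033, 0.1188]
ee_rot: [0.998, 0.058, 0.0, -0.0]
contact_force: [0.3, -1.1, -0.5]
finger_gap: 0.0297
grip_force: 0.0
```

```bash
python3 -c "
from m import *
lidarc(.066,(200,360))
go(.491,.368,.12,8)"
```

```text
lid wrist 0.0663 (array([0.5775, 0.0093]), np.float64(0.0002))
t 8.4 pos [ 0.4568 -0.0035  0.1248] yaw 6.6 F [ 1.  -0.   4.4] gap 0.022
shift [ 0.0958 -0.4563  0.0062] twist -0.0234 dist 0.373
```

Request:
send_rows(rows=[{"jaw": -1, "x": 0.008, "y": -0.038, "z": 0, "twist": 0}, {"jaw": -1, "x": 0.02, "y": -0.095, "z": 0, "twist": -0.01}, {"jaw": -1, "x": 0.032, "y": -0.152, "z": 0, "twist": -0.02}, {"jaw": -1, "x": 0.044, "y": -0.209, "z": 0, "twist": -0.023}, {"jaw": -1, "x": 0.056, "y": -0.266, "z": 0, "twist": -0.023}, {"jaw": -1, "x": 0.068, "y": -0.323, "z": 0, "twist": -0.023}, {"jaw": -1, "x": 0.08, "y": -0.38, "z": 0, "twist": -0.023}, {"jaw": -1, "x": 0.09, "y": -0.425, "z": 0, "twist": -0.023}])

```text
time: 9.2
ee_pos: [0.4863, 0.3453, 0.1161]
ee_rot: [0.998, 0.07, -0.0, -0.0]
contact_force: [0.3, 0.6, 0.1]
finger_gap: -0.0002
grip_force: 0.0
```

```bash
python3 -c "
from m import *
c=shot('wrist','w3');P=cloud(c)
go(.491,.368,.05,8)
m=mask(c,(0,0,0),(180,255,60),P,(.42,.56,.31,.42))&(P[...,2]>.05)&(P[...,2]<.09)
m=cv2.morphologyEx(m.astype(np.uint8),cv2.MORPH_OPEN,np.ones((5,5)))>0
print(m.sum(),P[m].min(0),P[m].max(0),cv2.minAreaRect(P[m][:,:2].astype(np.float32)))"
```

```text
t 9.25 pos [0.4857 0.3497 0.1152] yaw 8.21 F [-4.6 -0.6 -0.2] gap -0.0002
shift [ 0.0099 -0.0214  0.0816] twist 0.0036 dist 0.068
11638 [0.45166546 0.3269019  0.05399003] [0.53144511 0.40742741 0.08229869] ((0.49185869097709656, 0.3676270544528961), (0.07282678782939911, 0.07082770019769669), 9.710522651672363)
```

View pics/w3.png

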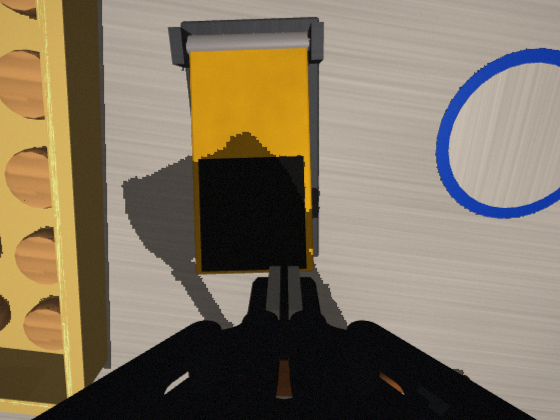

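The wrist view shows the pad at columns 200–305, rows 155–270, with the shut fingertips at (285,270) just short of it. I'll move over the pad centre.

Request:
send_rows(rows=[{"jaw": -1, "x": 0.005, "y": -0.015, "z": 0.01, "twist": 0}, {"jaw": -1, "x": 0.009, "y": -0.03, "z": 0.03, "twist": 0}, {"jaw": -1, "x": 0.009, "y": -0.03, "z": 0.055, "twist": 0}, {"jaw": -1, "x": 0.009, "y": -0.03, "z": 0.07, "twist": 0}, {"jaw": -1, "x": 0.009, "y": -0.03, "z": 0.08, "twist": 0}, {"jaw": -1, "x": 0.009, "y": -0.03, "z": 0.08, "twist": 0}, {"jaw": -1, "x": 0.009, "y": -0.03, "z": 0.08, "twist": 0}, {"jaw": -1, "x": 0.009, "y": -0.03, "z": 0.08, "twist": 0}])

```text
time: 10.05
ee_pos: [0.4914, 0.3675, 0.0542]
ee_rot: [0.998, 0.069, 0.001, -0.001]
contact_force: [-0.0, 0.2, 0.3]
finger_gap: -0.0001
grip_force: 0.0
```

```bash
python3 -c "
from m import *
go(.490,.3676,0.0,8)"
```

```text
t 10.05 pos [0.4914 0.3675 0.0542] yaw 7.93 F [-0.   0.2  0.3] gap -0.0001
shift [-0.0018 -0.0003  0.0678] twist -0.0011 dist 0.054
```

Request:
send_rows(rows=[{"jaw": -1, "x": 0, "y": 0, "z": 0.008, "twist": 0}, {"jaw": -1, "x": 0, "y": 0, "z": 0.017, "twist": 0}, {"jaw": -1, "x": 0, "y": 0, "z": 0.026, "twist": 0}, {"jaw": -1, "x": 0, "y": 0, "z": 0.034, "twist": 0}, {"jaw": -1, "x": -0.001, "y": 0, "z": 0.042, "twist": 0}, {"jaw": -1, "x": -0.001, "y": 0, "z": 0.05, "twist": 0}, {"jaw": -1, "x": -0.002, "y": 0, "z": 0.056, "twist": 0}, {"jaw": -1, "x": -0.002, "y": 0, "z": 0.06, "twist": 0}])

```text
time: 10.85
ee_pos: [0.4879, 0.3672, 0.0062]
ee_rot: [0.998, 0.07, -0.001, -0.0]
contact_force: [-10.2, -2.3, 14.0]
finger_gap: 0.0001
grip_force: 7.5
```

```bash
cat >> m.py <<'E'
def pedal():
    for n in('scene','top'):
        c=shot(n);P=cloud(c)
        m=mask(c,(18,140,90),(32,255,255),P,(.44,.64,.3,.41))&(P[...,2]>.01)&(P[...,2]<.1)
        q=P[m];A=np.c_[q[:,0]-.5,np.ones(len(q))];print(n,'pedal slope,z@.5',m.sum(),np.linalg.lstsq(A,q[:,2],rcond=None)[0].round(4))
        m=mask(c,(0,0,0),(180,255,255),P,(.5,.65,-.05,.07))&(P[...,2]>.05)&(P[...,2]<.075);print('lid z',m.sum(),np.median(P[m][:,2]) if m.any() else '')
E
python3 -c "
from m import *
pedal();go(.49,.3676,0.0,8)"
```

```text
scene pedal slope,z@.5 528 [0.0123 0.0298]
lid z 171 0.055131785478459094
top pedal slope,z@.5 466 [-0.0073  0.0321]
lid z 562 0.056292046656204936
t 10.95 pos [0.4878 0.3672 0.0059] yaw 7.99 F [-7.3 -1.8 10.6] gap -0.0001
shift [ 0.0027 -0.0001  0.0073] twist -0.0001 dist 0.006
```

The pedal is near level and the lid is at 55–56 mm. I'll push slightly further and hold.

Request:
send_rows(rows=[{"jaw": -1, "x": 0, "y": 0, "z": 0.003, "twist": 0}, {"jaw": -1, "x": 0, "y": 0, "z": 0.004, "twist": 0}, {"jaw": -1, "x": 0, "y": 0, "z": 0.005, "twist": 0}, {"jaw": -1, "x": 0, "y": 0, "z": 0.005, "twist": 0}, {"jaw": -1, "x": 0, "y": 0, "z": 0.005, "twist": 0}, {"jaw": -1, "x": 0, "y": 0, "z": 0.005, "twist": 0}, {"jaw": -1, "x": 0, "y": 0, "z": 0.005, "twist": 0}, {"jaw": -1, "x": 0, "y": 0, "z": 0.005, "twist": 0}])

```text
time: 11.75
ee_pos: [0.488, 0.3673, 0.0055]
ee_rot: [0.998, 0.07, -0.0, -0.0]
contact_force: [-14.9, -7.5, 27.1]
finger_gap: 0.0003
grip_force: 13.4
```

Request:
send_rows(rows=[{"jaw": -1, "x": 0, "y": 0, "z": 0, "twist": 0}, {"jaw": -1, "x": 0, "y": 0, "z": 0, "twist": 0}, {"jaw": -1, "x": 0, "y": 0, "z": 0, "twist": 0}, {"jaw": -1, "x": 0, "y": 0, "z": 0, "twist": 0}, {"jaw": -1, "x": 0, "y": 0, "z": 0, "twist": 0}, {"jaw": -1, "x": 0, "y": 0, "z": 0, "twist": 0}, {"jaw": -1, "x": 0, "y": 0, "z": 0, "twist": 0}, {"jaw": -1, "x": 0, "y": 0, "z": 0, "twist": 0}])

```text
time: 12.55
ee_pos: [0.488, 0.3673, 0.0055]
ee_rot: [0.998, 0.07, -0.0, -0.0]
contact_force: [-15.6, -7.7, 26.3]
finger_gap: -0.0001
grip_force: 13.4
```

```bash
python3 -c "
from m import *
pedal();go(.49,.3676,0.0,8)"
```

```text
scene pedal slope,z@.5 533 [0.0204 0.029 ]
lid z 165 0.0541372644643016
top pedal slope,z@.5 467 [-0.0034  0.0319]
lid z 567 0.05614970115781645
t 12.65 pos [0.488  0.3673 0.0055] yaw 8.0 F [-14.5  -8.8  27.2] gap -0.0003
shift [0.0026 0.     0.0069] twist -0.0 dist 0.006
```

It is at the stop: the force rose to 27 N with no further travel, and it was held for over a second. Now I'll let the pedal up.

Request:
send_rows(rows=[{"jaw": -1, "x": 0, "y": 0, "z": -0.01, "twist": 0}, {"jaw": -1, "x": 0, "y": 0, "z": -0.02, "twist": 0}, {"jaw": -1, "x": 0, "y": 0, "z": -0.03, "twist": 0}, {"jaw": -1, "x": 0, "y": 0, "z": -0.04, "twist": 0}, {"jaw": -1, "x": 0, "y": 0, "z": -0.05, "twist": 0}, {"jaw": -1, "x": 0, "y": 0, "z": -0.08, "twist": 0}, {"jaw": -1, "x": 0, "y": 0, "z": -0.12, "twist": 0}, {"jaw": -1, "x": 0, "y": 0, "z": -0.15, "twist": 0}])

```text
time: 13.45
ee_pos: [0.4881, 0.3669, 0.1212]
ee_rot: [0.998, 0.07, -0.001, 0.0]
contact_force: [0.3, -0.5, 0.1]
finger_gap: -0.0003
grip_force: 0.0
```

```bash
python3 -c "
from m import *
pedal();go(.4545,-.0037,.118,6.7)"
```

```text
scene pedal slope,z@.5 697 [-0.3188  0.0629]
lid z 168 0.05395060467382763
top pedal slope,z@.5 549 [-0.3436  0.0656]
lid z 508 0.05575507856789916
t 13.55 pos [0.4898 0.3679 0.1246] yaw 7.97 F [0.  0.2 0.7] gap -0.0001
shift [-0.1081  0.4539  0.0068] twist 0.0212 dist 0.373
```

Pedal up, lid home. Back to the handle.

Request:
send_rows(rows=[{"jaw": -1, "x": -0.009, "y": 0.038, "z": 0, "twist": 0}, {"jaw": -1, "x": -0.023, "y": 0.095, "z": 0, "twist": 0.01}, {"jaw": -1, "x": -0.036, "y": 0.152, "z": 0, "twist": 0.02}, {"jaw": 0, "x": -0.05, "y": 0.209, "z": 0, "twist": 0.021}, {"jaw": 0, "x": -0.063, "y": 0.266, "z": 0, "twist": 0.021}, {"jaw": 0, "x": -0.077, "y": 0.323, "z": 0, "twist": 0.021}, {"jaw": 0, "x": -0.09, "y": 0.38, "z": 0, "twist": 0.021}, {"jaw": 0, "x": -0.103, "y": 0.434, "z": 0, "twist": 0.021}])

```text
time: 14.35
ee_pos: [0.4538, 0.0103, 0.1188]
ee_rot: [0.998, 0.059, -0.002, -0.0]
contact_force: [0.5, -1.1, -0.4]
finger_gap: 0.0427
grip_force: 0.0
```

Request:
send_rows(rows=[{"jaw": 0, "x": -0.003, "y": 0.02, "z": 0, "twist": 0}, {"jaw": 0, "x": -0.003, "y": 0.02, "z": 0, "twist": 0}, {"jaw": 0, "x": -0.003, "y": 0.02, "z": 0, "twist": 0}, {"jaw": 0, "x": -0.003, "y": 0.02, "z": 0, "twist": 0}, {"jaw": 0, "x": -0.003, "y": 0.02, "z": 0, "twist": 0}, {"jaw": 0, "x": -0.003, "y": 0.02, "z": 0, "twist": 0}, {"jaw": 0, "x": -0.003, "y": 0.02, "z": 0, "twist": 0}, {"jaw": 0, "x": -0.003, "y": 0.02, "z": 0, "twist": 0}])

```text
time: 15.15
ee_pos: [0.4551, -0.004, 0.1209]
ee_rot: [0.998, 0.059, 0.0, -0.0]
contact_force: [0.0, 0.1, -0.7]
finger_gap: 0.0426
grip_force: 0.0
```

```bash
python3 -c "
from m import *
lidarc(.055,(200,360))
go(.4545,-.0037,-.003,6.7)
c=shot('wrist');P=cloud(c)
h=mask(c,(0,0,0),(180,255,70),P,(.41,.51,-.04,.04))&(np.abs(P[...,2]-.047)<.008)
q=P[h][:,:2];mu=q.mean(0);d=np.linalg.svd(q-mu,full_matrices=False)[2][0];print('handle',h.sum(),mu,np.rad2deg(np.arctan(d[1]/d[0])))
"
```

```text
lid wrist 0.055 (array([0.5775, 0.0094]), np.float64(0.00016))
t 15.2 pos [ 0.4551 -0.0041  0.1209] yaw 6.73 F [-0.   0.5 -0.2] gap 0.0428
shift [-0.0007 -0.0005  0.1549] twist 0.0004 dist 0.124
handle 2768 [ 0.46309789 -0.00285567] 6.218631255492237
```

Request:
send_rows(rows=[{"jaw": 0, "x": -0.001, "y": 0, "z": 0.025, "twist": 0}, {"jaw": 0, "x": -0.001, "y": 0, "z": 0.065, "twist": 0}, {"jaw": 0, "x": -0.001, "y": 0, "z": 0.105, "twist": 0}, {"jaw": 0, "x": -0.001, "y": 0, "z": 0.135, "twist": 0}, {"jaw": 0, "x": -0.001, "y": 0, "z": 0.15, "twist": 0}, {"jaw": 0, "x": -0.001, "y": 0, "z": 0.155, "twist": 0}, {"jaw": 0, "x": -0.001, "y": 0, "z": 0.155, "twist": 0}, {"jaw": -1, "x": -0.001, "y": 0, "z": 0.155, "twist": 0}])

```text
time: 16.05
ee_pos: [0.4554, -0.0045, -0.0015]
ee_rot: [0.998, 0.058, 0.001, 0.0]
contact_force: [0.2, 0.5, 0.4]
finger_gap: 0.0296
grip_force: 0.0
```

Request:
send_rows(rows=[{"jaw": -1, "x": 0, "y": 0, "z": 0, "twist": 0}, {"jaw": -1, "x": 0, "y": 0, "z": 0, "twist": 0}, {"jaw": -1, "x": 0, "y": 0, "z": 0, "twist": 0}, {"jaw": -1, "x": 0, "y": 0, "z": 0, "twist": 0}, {"jaw": -1, "x": 0, "y": 0, "z": 0, "twist": 0}, {"jaw": -1, "x": 0, "y": 0, "z": 0, "twist": 0}, {"jaw": -1, "x": 0, "y": 0, "z": 0, "twist": 0}, {"jaw": -1, "x": 0, "y": 0, "z": 0, "twist": 0}], squeeze=40)

```text
time: 16.85
ee_pos: [0.4552, -0.0045, -0.0017]
ee_rot: [0.998, 0.058, 0.001, 0.0]
contact_force: [-0.4, -1.0, 6.9]
finger_gap: 0.015
grip_force: 42.9
```

```bash
python3 -c "
from m import *
lidarc(.055,(200,360))
p=r.read_state()['ee_pos']
go(p[0]+.0070,p[1]-.1550,p[2],6.7)
"
```

```text
lid wrist 0.055 (array([0.5772, 0.0093]), np.float64(0.00013))
t 16.9 pos [ 0.4552 -0.0045 -0.0017] yaw 6.7 F [-1.5 -0.4  5.7] gap 0.0153
shift [-1.390e-02  1.934e-01  1.000e-04] twist -0.0 dist 0.155
```

Request:
send_rows(rows=[{"jaw": -1, "x": -0.001, "y": 0.012, "z": 0, "twist": 0}, {"jaw": -1, "x": -0.003, "y": 0.037, "z": 0, "twist": 0}, {"jaw": -1, "x": -0.005, "y": 0.066, "z": 0, "twist": 0}, {"jaw": -1, "x": -0.007, "y": 0.097, "z": 0, "twist": 0}, {"jaw": -1, "x": -0.009, "y": 0.128, "z": 0, "twist": 0}, {"jaw": -1, "x": -0.011, "y": 0.157, "z": 0, "twist": 0}, {"jaw": -1, "x": -0.013, "y": 0.181, "z": 0, "twist": 0}, {"jaw": -1, "x": -0.014, "y": 0.193, "z": 0, "twist": 0}])

```text
time: 17.7
ee_pos: [0.4621, -0.1586, -0.0021]
ee_rot: [0.998, 0.059, 0.001, -0.001]
contact_force: [0.3, 9.6, 6.1]
finger_gap: 0.015
grip_force: 43.8
```

Request:
send_rows(rows=[{"jaw": -1, "x": 0, "y": 0, "z": 0, "twist": 0}, {"jaw": 0, "x": 0, "y": 0, "z": 0, "twist": 0}, {"jaw": 0, "x": 0, "y": 0, "z": 0, "twist": 0}, {"jaw": 0, "x": 0, "y": 0, "z": 0, "twist": 0}, {"jaw": 0, "x": 0, "y": 0, "z": 0, "twist": 0}, {"jaw": 0, "x": 0, "y": 0, "z": -0.03, "twist": 0}, {"jaw": 0, "x": 0, "y": 0, "z": -0.08, "twist": 0}, {"jaw": 0, "x": 0, "y": 0, "z": -0.14, "twist": 0}])

```text
time: 18.5
ee_pos: [0.4598, -0.1584, 0.108]
ee_rot: [0.998, 0.059, -0.002, -0.001]
contact_force: [1.2, -0.4, 0.5]
finger_gap: 0.0427
grip_force: 0.0
```

```bash
python3 -c "
from m import *
lidarc(.055,(200,360));pan(.055,box=(.45,.75,-.25,-.06),names=['scene']);pedal()
c=shot('wrist');P=cloud(c)
y=mask(c,(50,120,40),(80,255,255),P,(.45,.7,-.25,0))&(np.abs(P[...,2])<.006)
print('green',y.sum(),circ(pts(c,y,0),.063))
shot('top','top1')
"
```

```text
lid wrist 0.055 (array([ 0.5848, -0.1449]), np.float64(0.00018))
scene lid 1052 0.054 [ 0.5866 -0.1424  0.0551] 0.0009
scene pedal slope,z@.5 805 [-0.3275  0.0633]
lid z 0 
top pedal slope,z@.5 664 [-0.3227  0.0644]
lid z 0 
green 1055 (array([ 0.58930823, -0.1449942 ,  0.0682184 ]), np.float64(0.0011729268372377177))
```

View pics/top1.png

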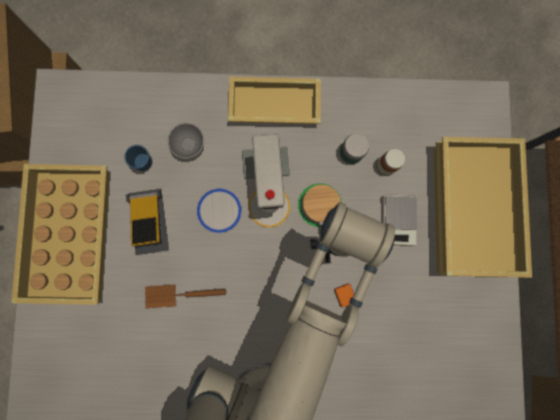

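The top view shows the pan in the green ring at (320,204), the pedal up and the bystanders in place. It is within about 3 mm of centre, so I'll let the arm settle and hand in.

Request:
send_rows(rows=[{"jaw": 0, "x": 0, "y": 0, "z": -0.02, "twist": 0}, {"jaw": 0, "x": 0, "y": 0, "z": -0.04, "twist": 0}, {"jaw": 0, "x": 0, "y": 0, "z": -0.05, "twist": 0}, {"jaw": 0, "x": 0, "y": 0, "z": -0.05, "twist": 0}, {"jaw": 0, "x": 0, "y": 0, "z": -0.05, "twist": 0}, {"jaw": 0, "x": 0, "y": 0, "z": -0.05, "twist": 0}, {"jaw": 0, "x": 0, "y": 0, "z": -0.05, "twist": 0}, {"jaw": 0, "x": 0, "y": 0, "z": -0.05, "twist": 0}])

```text
time: 19.6
ee_pos: [0.4609, -0.159, 0.1483]
ee_rot: [0.998, 0.058, -0.0, -0.0]
contact_force: [-0.1, 0.6, -1.0]
finger_gap: 0.0428
grip_force: 0.0
```

```bash
python3 -c "
from h import *
print(r.close_job())"
```

```text
the job is handed in; nothing more can be done
None
```

The job is handed in at about 20 s, with no verdict returned: by my last measurements the pan stands within about 3 mm of the green ring's centre, its lid is home, the pedal is back up, and the bystanders look unmoved in the last top view.

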